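Hang the flower-drying rack on its two hooks

ROBOT

A 6-joint arm with a two-finger parallel gripper is mounted at the origin on the work surface. World frame = base frame: x ahead of the robot, y to its left, z up, the work surface at z = 0. Lengths are in mm, angles in rad, forces in N, time in s.
With the tool pointing down it reaches from about 350 to 875 mm from the base axis. Payload 4.2 kg.
Tool frame: the origin (TCP) lies at the very end of the fingers, on their centre line; the grasp point (between the pads) lies arm.grip_depth behind it (arm.grip_depth is the distance from the TCP to the grasp point, in mm); z points along the fingers, y is the direction in which the jaws open and shut (so a half turn about z gives the same grasp; the last joint's range is limited). The gripper opens to 85 mm and grips with 20 to 120 N. Pads are 22 mm wide; open, the fingers measure 114 mm over their backs; the gripper's body (76 mm by 85 mm) begins 54 mm behind the grasp point. The pads swing forward as they close: fully open they stand 13 mm farther back than shut.
Start: joints at [0.259, 0.385, 0.008, 0, -1.194, -0.259], TCP at [624.979, 0.025, 200.512] pointing down, gripper open.
Joint ranges: [-3.14, 3.14], [-1.21, 2.06], [-1.07, 1.41], [-3.16, 2.05], [-2.99, -0.16], [-3.1, 3.1]. Speed limits (rad/s): [2.79, 2.79, 3.14, 3.14, 3.14, 3.14].

INTERFACE

Orientations are given as a unit quaternion [x, y, z, w].
In Python, from bench import arm, optics, workorder gives the robot as it stands. The module is installed in compiled form; this text tells all that it offers.
- The arm moves only by the tool play_rows, never from a script. Its arguments are lists of equal length, an entry for each row: "travel": the shift along the tool's x, y, z in m, a list of three; "rotation": the turn, a rotation vector about the tool's x, y, z in rad, a list of three; "grip": the opening, from 0 (shut) to 1 (fully open). In form: {"travel": [[x, y, z], ...], "rotation": [[rx, ry, rz], ...], "grip": [grip, ...]}. A call has 1 to 12 rows; each row shifts and turns the commanded pose from where the row before left it, along the tool's axes as they then stand; what a row does not reach is not made up. A row lasts 1/12 s, in which the tool goes at most 41.7 mm and 7.16 degrees, less where a joint would pass 70% of its speed; a pose out of reach is approached as far as the arm can. A call is refused whole if a number of a shift passes 0.0417 or a number of a turn 0.125, either way. A call with a gripper value outside its range is refused whole. The fingers move at their own pace and stop on an object; the grip force is fixed at half the most. Time passes only in rows, so rows that do not move let the fingers close. It gives the time, the measured TCP pose, the force and the opening at its end, in the units of the state.
- arm.read_state(): the state, without advancing time (a new reading comes with each control period).
- optics.get_image(name): name is "scene" or "side" or "wrist"; returns a dict with "image" (400x640x3 uint8, blue, green, red), "depth" (400x640 float32, mm along the optical axis (not along the pixel's ray), 0 where there is no reading), "camera_matrix" (3x3 intrinsics, pixels), "k1" (the pictures are not rectified: a ray, as slopes to the right and down, at radius r is drawn at 1 + k1 r^2 times it, then the intrinsics apply), "R" (3x3) and "t" (3): a world point X has camera coordinates R X + t; the wrist camera has in their place "hand_eye" (4x4, takes a point from camera to tool coordinates, whose origin is the TCP and whose axes are the flange's). Camera axes: x right, y down, z forward; pixel columns grow to the right and rows downward; lengths in mm; the calibration is good to about 2 mm. A picture is of the moment at which its call begins: read the wrist's pose just before it.
- workorder.job_done(): hands the job in, once; it reports no verdict.
The state is a dict: "clock": time; "joints": joint angles; "joint_vel": joint speeds; "joint_efforts": joint torques, N m; "position": TCP position; "ee_rot": TCP orientation; "contact_force": force on the tool from outside, world axes, zero at the start; "wrist_torque": the same for the moment, N m; "gripper_width": finger opening in mm.
Only numpy, scipy, OpenCV 4.12 (cv2) and the standard library are available. Lean on these libraries where they do the work, as an engineer would, in place of code of your own. Each camera call takes 0.05 s, during which the arm holds its last target. There are 200 camera calls.

TASK

Lift the drying rack off the florist's bench by its green grip and hang it by its steel rod on both hooks of the stand. The hooks are clamped at slightly different heights, so lower it gently without forcing it, and feel that both hooks carry it before you let go; then leave it hanging freely and still. Leave the pot, the vase and the bottle where they stand.

Things in the scene. Friction and masses are not known exactly. Their poses are not given: they have to be found in the camera images.
- rack: Loose drying rack, 300 mm wide (along y), 0.3 to 0.65 kg, standing upright. Origin: centre of its underside, z up. A steel rod, 10 mm thick, by which it hangs, runs along y with its axis at z = 115 mm, x = 0, from end to end. Wooden cheeks at y = -145 and 145 mm, 10 mm thick, 130 mm high, feet 80 mm deep (x). Cross bars, 10 mm thick, at z = 40 and 16 mm; clear from z = 48 mm up to the rod.
- rack_grip (a point): Centre of the green grip block round the middle of the rod: 16 mm thick along the rack's x (pinch this from above), 40 mm along y, 34 mm high. The point is 120 mm above the rack's underside, 5 mm above the rod's axis. Axes as the rack's; the rack is the same turned half round about z.
- stand: Fixed dark steel foot of the two-hook stand, 12 mm thick, x -20 to 110 mm, y -150 to 150 mm. Origin on the bench below the middle between the hook throats; z up, y from right hook to left. The hooks point to -x: bring the rack in from -x, rod above the lips and the hook arms between rod and upper cross bar, then lower it. Turned up to 0.25 rad.
- post_left: Left post with its brass hook. Origin 12 mm above the bench, below the throat's middle, at the stand's x = 0, y = 110 mm; axes as the stand's. Post 16 mm square at x = 45 mm, top 259 mm above the bench. The hook stays put under the rack. Its seat, the face that bears the rod, is 215 to 231 mm above the bench, set by hand and NOT measured: find it by touch.
- post_right: Right post and hook, as the left, at the stand's y = -110 mm; its seat height (215 to 231 mm) is independent of the left's. Each hook: a level arm 14 mm wide (y), 8 mm thick; throat 18 mm wide (x = -9 to 9 mm) between an upturned lip (6 mm thick) and a back stop, both 14 mm above the seat.
- pot_mid (a point): Terracotta pot, 72 mm in diameter, 60 mm high, in front of the stand. Point half-way up on its axis.
- vase_mid (a point): White vase, 72 mm in diameter, 120 mm high, in front of the rack. Point half-way up on its axis.
- sprayer_mid (a point): Green glass bottle, 60 mm in diameter, 130 mm high. Point half-way up on its axis.

How it is judged:
By the outcome, as a careful person would: the job done as asked, in the order asked, and still so for the second after the job is handed in, with the robot touching nothing.
It also fails if it takes over 67 s, if anything falls off the work surface, if the arm or the gripper's body presses on something with over 40 N, if the wrist force passes 120 N, or if a joint passes its speed limit or range.

## Working session

There is one attempt and no reset: what is moved stays moved. The work goes in short steps, Python scripts to look and compute and a tool call to move; the robot and the scene stay as the last step left them, time stands still between calls to the robot, and variables do not carry over. Pictures are saved under pics/ and viewed, about 8 in all and at most 12, crops included, and the job is handed in when it is done.

Besides the shell and the picture viewer there is one more tool, called after "Call:" as name(argument=value, ...), one argument or row to a line, values as JSON. play_rows: Moves the arm, as the interface text tells. Its arguments: {"type":"object","properties":{"travel":{"type":"array","items":{"type":"array","items":{"type":"number"}}},"rotation":{"type":"array","items":{"type":"array","items":{"type":"number"}}},"grip":{"type":"array","items":{"type":"number"}}},"required":["travel","rotation","grip"]}

```bash
mkdir -p pics; cat > h.py <<'E'
import numpy as np, cv2
from bench import arm, optics, workorder
from scipy.spatial.transform import Rotation as Rn
def snap(n):
    s=arm.read_state(); d=optics.get_image(n); d['state']=s
    if n=='wrist':
        H=np.array(d['hand_eye']); T=np.eye(4); T[:3,:3]=Rn.from_quat(s['ee_rot']).as_matrix(); T[:3,3]=s['position']
        M=np.linalg.inv(T@H); d['R']=M[:3,:3]; d['t']=M[:3,3]
    d['R']=np.array(d['R']); d['t']=np.array(d['t']).ravel(); return d
def rays(d,uv):
    K=np.array(d['camera_matrix']); uv=np.atleast_2d(np.array(uv,float))
    xd=np.c_[(uv[:,0]-K[0,2])/K[0,0],(uv[:,1]-K[1,2])/K[1,1]]; x=xd.copy()
    for _ in range(15): x=xd/(1+d['k1']*(x**2).sum(1,keepdims=True))
    return np.c_[x,np.ones(len(x))]
def plane(d,uv,z):
    r=rays(d,uv)@d['R']; c=-d['R'].T@d['t']
    return c+r*((z-c[2])/r[:,2])[:,None]
def pts(d,uv):
    uv=np.atleast_2d(uv).astype(int); Z=d['depth'][uv[:,1],uv[:,0]]
    return (rays(d,uv)*Z[:,None]-d['t'])@d['R']
def cloud(d):
    v,u=np.mgrid[:400,:640]; return pts(d,np.c_[u.ravel(),v.ravel()]).reshape(400,640,3)
E
python3 - <<'E'
from h import *
s=arm.read_state(); print(s, arm.grip_depth)
for n in ['scene','side']:
    d=snap(n); cv2.imwrite(f'pics/{n}0.png',d['image']); np.save(f'{n}0.npy',d,allow_pickle=True)
    print(n,-d['R'].T@d['t'],d['R'][2],d['k1'],(d['depth']>0).mean())
E
```

```text
{'clock': 0.0, 'joints': array([ 2.58593586e-01,  3.85547627e-01,  6.65236506e-03, -4.96651138e-04,
       -1.19398641e+00, -2.58628593e-01]), 'joint_vel': array([-0.00070221, -0.00016197,  0.00094782,  0.00121611, -0.00115842,
        0.0004964 ]), 'joint_efforts': array([-9.55001960e-04, -3.92286408e+01,  1.88399577e+01,  4.18616563e+00,
       -4.72148502e-03,  8.27910434e-07]), 'position': array([6.24364794e+02, 1.55252644e-02, 1.99437768e+02]), 'ee_rot': array([-0.70702922,  0.70718353,  0.00072373, -0.00078528]), 'contact_force': array([ 0.58847587, -0.02461735, -0.18273853]), 'wrist_torque': array([ 0.02015519, -0.02662462,  0.01520066]), 'gripper_width': 85.47602881991263} 18.700000000000003
scene [1176.2346146   159.24778049 1070.88673713] [-0.50609368 -0.14329603 -0.85049129] -0.13689803974207024 0.99602734375
side [ 222.066665   -556.72659577  897.85835789] [ 0.3569876   0.53529932 -0.76551583] -0.108143962872625 0.996078125
```

View pics/scene0.png

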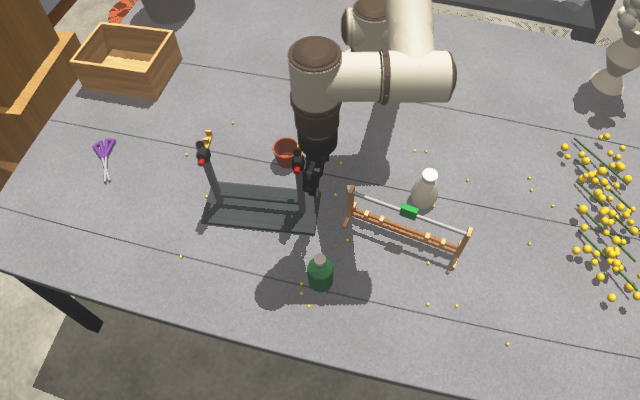

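View pics/side0.png

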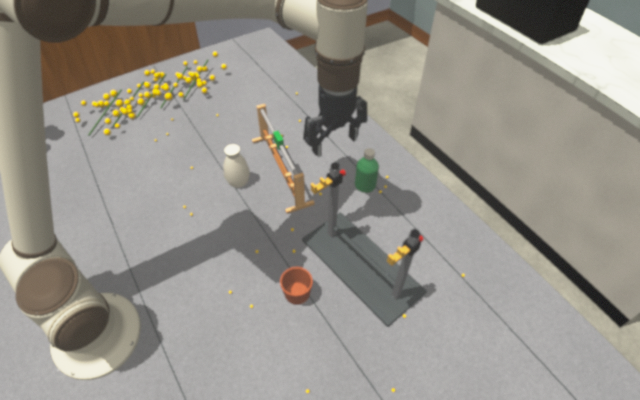

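The scene view shows the rack, with its green grip at (409,211), the stand's foot at about (262,207), and the hooks at (207,140) and (298,160). The bottle is at (320,272), the vase at (425,190) and the pot at (286,152). In the side view the grip is at (278,138) and the hooks at (320,186) and (398,252).

```bash
python3 - <<'E'
from h import *
for n in ['scene','side']:
    d=np.load(f'{n}0.npy',allow_pickle=True).item(); P=cloud(d); hsv=cv2.cvtColor(d['image'],cv2.COLOR_BGR2HSV)
    H,S,V=[hsv[...,i].astype(int) for i in range(3)]
    X,Y,Z=P[...,0],P[...,1],P[...,2]; ok=(d['depth']>0)
    def show(nm,m):
        m=m&ok
        if m.sum()<5: print(n,nm,'few');return
        p=P[m]; print(n,nm,m.sum(),'med',np.median(p,0).round(1),'p2',np.percentile(p,2,axis=0).round(1),'p98',np.percentile(p,98,axis=0).round(1))
        return p
    win=(X>300)&(X<900)&(Y>-450)&(Y<450)
    g=win&(H>50)&(H<80)&(S>150)&(Z>90)&(Z<160)&(Y>30)
    show('grip',g); show('griptop',g&(Z>132))
    v,u=np.nonzero(g&(Z>100)); 
    o=win&(H>5)&(H<20)&(S>100)&(Z>8)&(Z<140)&(Y>20)
    p=show('wood',o)
    if p is not None:
        c,(w,h),a=cv2.minAreaRect(p[:,:2].astype(np.float32)); print('rect',c,w,h,a)
        t=o&(Z>118); q=show('cheektop',t); 
        if q is not None:
            for sgn in (0,1):
                qq=q[(q[:,1]>np.median(p[:,1]))==sgn]; print('  cheek',len(qq),qq.mean(0))
    rod=win&(S<60)&(Z>95)&(Z<130)&(Y>20)&(Y<400)&(X>450)
    q=show('rod',rod)
    f=win&(Z>8)&(Z<17)&(V<90)&(S<80)&(Y<60)
    m=cv2.morphologyEx(f.astype(np.uint8),cv2.MORPH_OPEN,np.ones((3,3)))
    nl,l,st,ce=cv2.connectedComponentsWithStats(m); k=1+st[1:,4].argmax(); q=P[l==k]
    print('foot',len(q),cv2.minAreaRect(q[:,:2].astype(np.float32)),cv2.boxPoints(cv2.minAreaRect(q[:,:2].astype(np.float32))).round(0).tolist())
    b=win&(H>15)&(H<32)&(S>110)&(Z>195)&(Z<260)
    nl,l,st,ce=cv2.connectedComponentsWithStats(b.astype(np.uint8))
    for k in range(1,nl):
        if st[k,4]>4: show(f'brass{k}',l==k); print(st[k])
    r=win&((H<5)|(H>174))&(S>150)&(Z>180)
    show('red',r)
    show('pot',win&(H<12)&(S>120)&(Z>5)&(Z<70)&(Y<0)); 
    show('vase',win&(S<60)&(V>150)&(Z>20)&(Z<125)&(X<640)&(Y>0)); show('bottle',win&(H>40)&(H<90)&(S>60)&(Z>10)&(Z<140)&(Y<80))
E
```

```text
scene grip few
scene griptop few
scene wood 976 med [587.4 172.6  39.9] p2 [560.   57.8  10.3] p98 [631.2 344.7 129.4]
rect (590.9265747070312, 205.0269012451172) 296.6144714355469 77.95808410644531 80.35868835449219
scene cheektop 56 med [573.8  64.5 128.5] p2 [554.4  57.9 119.4] p98 [626.8 348.6 133.6]
  cheek 45 [569.02171252  63.43875381 127.51183156]
  cheek 11 [621.09478181 345.43640741 128.59423203]
scene rod 778 med [582.7 232.4 118.7] p2 [457.8  27.5  97.8] p98 [771.6 336.8 129.5]
foot 264 ((621.369873046875, -75.04135131835938), (60.170249938964844, 53.12543869018555), 11.191853523254395) [[587.0, -55.0], [597.0, -107.0], [656.0, -95.0], [646.0, -43.0]]
scene brass1 106 med [ 575.4 -278.8  225.4] p2 [ 555.3 -287.6  217.8] p98 [ 594.  -273.   237.8]
[203 130   9  19 106]
scene brass2 9 med [554.3 -65.9 235.9] p2 [551.9 -68.7 232.2] p98 [556.  -64.  240.6]
[297 145   3   4   9]
scene brass3 8 med [562.4 -54.9 225.7] p2 [556.5 -58.7 219.9] p98 [578.6 -51.4 247.7]
[301 151   2   5   8]
scene red 62 med [609.9 -58.9 223. ] p2 [ 599.2 -276.   217.2] p98 [638.6 -49.9 228.1]
scene 
[... 948 characters left out ...]
4006042480469, 38.83102798461914), 7.163107872009277) [[616.0, -279.0], [620.0, -317.0], [681.0, -309.0], [676.0, -271.0]]
side brass1 174 med [549.3 -67.7 227.5] p2 [525.3 -74.1 222. ] p98 [572.9 -56.  241. ]
[311 177  22  16 174]
side brass2 205 med [ 577.1 -284.4  225.2] p2 [ 553.9 -290.9  217.2] p98 [ 601.4 -274.6  238.6]
[387 245  24  20 205]
side red 26 med [608.3 -61.3 225.9] p2 [ 601.6 -279.3  222. ] p98 [638.8 -55.5 229.5]
side pot 712 med [ 439.4 -133.    38.3] p2 [ 400.2 -181.     5.5] p98 [ 462.7 -115.6   63. ]
side vase 769 med [469.9 224.1  93.8] p2 [438.6 104.1  32.3] p98 [611.4 347.5 123.2]
side bottle 608 med [744.   16.9  71.6] p2 [730.3   3.6  13.7] p98 [771.2  46.4 108.1]
```

Call:
play_rows(
  travel=[
    [0.0175, 0.0084, -0.02],
    [0.0175, 0.0084, -0.02],
    [0.0175, 0.0084, -0.02],
    [0.0175, 0.0084, -0.02],
    [0.0175, 0.0084, -0.02],
    [0.0175, 0.0084, -0.02],
    [0.0175, 0.0084, -0.02],
    [0.0175, 0.0084, -0.02],
    [0.0175, 0.0084, -0.02],
    [0.0175, 0.0084, -0.02],
    [0, 0, 0],
    [0, 0, 0],
  ],
  rotation=[
    [0, 0, -0.0125],
    [0, 0, -0.0125],
    [0, 0, -0.0125],
    [0, 0, -0.0125],
    [0, 0, -0.0125],
    [0, 0, -0.0125],
    [0, 0, -0.0125],
    [0, 0, -0.0125],
    [0, 0, -0.0125],
    [0, 0, -0.0125],
    [0, 0, 0],
    [0, 0, 0],
  ],
  grip=[1, 1, 1, 1, 1, 1, 1, 1, 1, 1, 1, 1],
)

```text
clock: 1.1
position: [550.9, -180.0, 401.3]
ee_rot: [0.749, -0.662, 0.001, -0.001]
contact_force: [-0.5, 0.8, -1.1]
gripper_width: 85.5
```

```bash
python3 - <<'E'
from h import *
d=snap('wrist'); cv2.imwrite('pics/w1.png',d['image']); np.save('w1.npy',d,allow_pickle=True)
print(d['state']['position'],d['state']['ee_rot']); print(np.array(d['hand_eye']).round(3)); 
P=cloud(d); print([P[v,u].round(0).tolist() for v,u in [(50,100),(50,500),(350,100),(350,500),(200,320)]])
E
```

```text
[ 550.92422384 -180.00828444  401.27592875] [ 7.49270571e-01 -6.62263198e-01  6.66068266e-04 -7.90107463e-04]
[[ 0.00000e+00 -9.57000e-01 -2.91000e-01  7.50080e+01]
 [ 1.00000e+00  0.00000e+00  1.00000e-03  8.79000e-01]
 [-1.00000e-03 -2.91000e-01  9.57000e-01 -1.73396e+02]
 [ 0.00000e+00  0.00000e+00  0.00000e+00  1.00000e+00]]
[[900.0, -281.0, -2.0], [285.0, -356.0, -1.0], [610.0, -181.0, 496.0], [504.0, -198.0, 501.0], [530.0, -85.0, 12.0]]
```

View pics/w1.png

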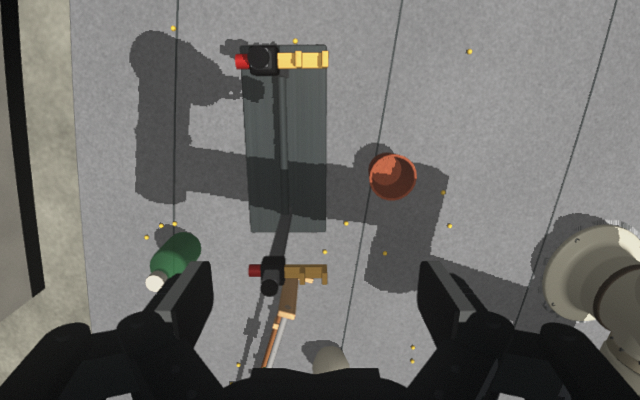

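The wrist view shows the stand almost aligned with the tool. The right hook is at (308,58), with its lip at about (323,58), and the left hook is at (305,272). The pot is at (392,176).

```bash
python3 - <<'E'
from h import *
d=np.load('w1.npy',allow_pickle=True).item(); P=cloud(d); hsv=cv2.cvtColor(d['image'],cv2.COLOR_BGR2HSV)
H,S,V=[hsv[...,i].astype(int) for i in range(3)]; Z=P[...,2]
b=(H>14)&(H<34)&(S>90)&(Z>200)&(Z<262)
f=(abs(Z-12)<4)&(V<100)&(P[...,1]>-400)&(P[...,1]<0); m=cv2.morphologyEx(f.astype(np.uint8),cv2.MORPH_OPEN,np.ones((5,5)))
n_,l,st,ce=cv2.connectedComponentsWithStats(m); k=1+st[1:,4].argmax(); q=P[l==k]; r=cv2.minAreaRect(q[:,:2].astype(np.float32)); print('foot',r,cv2.boxPoints(r).tolist())
for rows in ((0,150),(240,290)):
    mm=b.copy(); mm[:rows[0]]=0; mm[rows[1]:]=0; mm[:,340:]=0; mm[:,:275]=0
    v,u=np.nonzero(mm); print(u.min(),u.max(),v.min(),v.max())
    for c in range(u.min(),u.max()+1):
        p=P[v[u==c],c]; print(c,len(p),np.median(p,0).round(1),end=' | ')
    print()
# side view lips
d=np.load('side0.npy',allow_pickle=True).item()
E
```

```text
foot ((561.6328735351562, -156.84109497070312), (62.238868713378906, 262.5937194824219), 7.181685924530029) [[514.3433227539062, -30.464725494384766], [547.1718139648438, -290.99835205078125], [608.9224243164062, -283.21746826171875], [576.0939331054688, -22.683837890625]]
276 327 51 69
276 2 [ 598.9 -283.   228.3] | 277 17 [ 597.8 -279.3  227.1] | 278 18 [ 597.2 -279.3  223.4] | 279 18 [ 596.4 -279.4  223.1] | 280 15 [ 595.4 -280.   223. ] | 281 15 [ 594.4 -280.   223.7] | 282 15 [ 593.5 -280.1  223. ] | 283 15 [ 592.7 -280.4  222.9] | 284 15 [ 591.7 -280.3  223.1] | 285 15 [ 590.9 -280.6  222.6] | 286 15 [ 589.9 -280.7  223.3] | 287 15 [ 588.9 -280.7  222.7] | 288 15 [ 588.  -280.8  223. ] | 289 15 [ 587.  -280.9  222.9] | 290 14 [ 586.1 -280.6  223.2] | 291 15 [ 585.2 -281.1  222.9] | 292 15 [ 584.3 -281.3  222.7] | 293 15 [ 583.3 -281.4  223.2] | 294 15 [ 582.5 -281.6  222.8] | 295 15 [ 580.7 -280.6  236.2] | 296 17 [ 579.8 -281.6  236.6] | 297 17 [ 578.9 -281.6  236.9] | 298 17 [ 578.  -281.7  236.6] | 299 17 [ 577.1 -281.8  236.8] | 300 17 [ 576.2 -281.9  236.6] | 301 15 [ 575.
[... 1414 characters left out ...]
7] | 303 20 [549.1 -69.6 238.7] | 304 19 [548.1 -70.  238.3] | 305 13 [547.  -66.5 225.2] | 306 13 [545.9 -66.4 225.1] | 307 13 [544.8 -66.9 225.1] | 308 12 [543.6 -65.7 224.9] | 309 13 [542.6 -67.4 225.1] | 310 13 [541.4 -66.1 224.9] | 311 13 [540.4 -67.2 225.2] | 312 13 [539.3 -67.1 225.1] | 313 13 [538.3 -67.8 225.3] | 314 13 [537.1 -67.4 225.2] | 315 13 [536.  -67.7 225.4] | 316 13 [534.9 -67.9 225.6] | 317 13 [533.9 -68.1 225. ] | 318 13 [532.8 -68.4 225.3] | 319 13 [531.7 -68.3 225.3] | 320 13 [530.5 -68.  224.9] | 321 13 [529.8 -70.6 229.5] | 322 19 [529.  -72.7 238.5] | 323 20 [527.9 -72.4 238.7] | 324 20 [526.8 -71.9 238.7] | 325 20 [525.8 -72.5 238.9] | 326 18 [524.5 -72.4 238.3] |
```

Call:
play_rows(
  travel=[
    [-0.0312, -0.0071, 0.0117],
    [-0.0312, -0.0071, 0.0117],
    [-0.0312, -0.0071, 0.0117],
    [-0.0312, -0.0071, 0.0117],
    [-0.0312, -0.0071, 0.0117],
    [-0.0312, -0.0071, 0.0117],
    [-0.0312, -0.0071, 0.0117],
    [-0.0312, -0.0071, 0.0117],
    [-0.0312, -0.0071, 0.0117],
    [-0.0312, -0.0071, 0.0117],
    [-0.0312, -0.0071, 0.0117],
    [-0.0312, -0.0071, 0.0117],
  ],
  rotation=[
    [0, 0, 0],
    [0, 0, 0],
    [0, 0, 0],
    [0, 0, 0],
    [0, 0, 0],
    [0, 0, 0],
    [0, 0, 0],
    [0, 0, 0],
    [0, 0, 0],
    [0, 0, 0],
    [0, 0, 0],
    [0, 0, 0],
  ],
  grip=[1, 1, 1, 1, 1, 1, 1, 1, 1, 1, 1, 1],
)

```text
clock: 2.15
position: [587.5, 205.0, 257.6]
ee_rot: [0.75, -0.661, -0.001, 0.002]
contact_force: [1.0, -0.6, -0.8]
gripper_width: 85.4
```

Call:
play_rows(
  travel=[
    [0, 0, 0],
    [0, 0, 0],
    [0, 0, 0],
    [0, 0, 0],
    [0, 0, 0],
    [0, 0, 0],
  ],
  rotation=[
    [0, 0, 0.074],
    [0, 0, 0.074],
    [0, 0, 0.074],
    [0, 0, 0.074],
    [0, 0, 0],
    [0, 0, 0],
  ],
  grip=[1, 1, 1, 1, 1, 1],
)

```text
clock: 2.65
position: [588.0, 203.3, 258.6]
ee_rot: [-0.645, 0.764, 0.0, -0.001]
contact_force: [-0.2, -0.8, -0.0]
gripper_width: 85.4
```

```bash
python3 - <<'E'
from h import *
d=snap('wrist'); cv2.imwrite('pics/w2.png',d['image']); np.save('w2.npy',d,allow_pickle=True)
s=d['state']; print(s['position'],Rn.from_quat(s['ee_rot']).as_matrix().round(4).tolist(),s['contact_force'])
P=cloud(d); hsv=cv2.cvtColor(d['image'],cv2.COLOR_BGR2HSV)
H,S,V=[hsv[...,i].astype(int) for i in range(3)]; Z=P[...,2]
g=(H>50)&(H<80)&(S>130)&(Z>128)&(Z<145)&(P[...,1]>100)
q=P[g]; print(len(q),np.median(q,0)); r=cv2.minAreaRect(q[:,:2].astype(np.float32)); print(r)
rod=(abs(Z-118)<6)&(S<70)&(abs(P[...,0]-588)<45)&(P[...,1]>60)&(P[...,1]<345); q=P[rod]
print(len(q), q[:,1].min(),q[:,1].max()); c=np.polyfit(q[:,1],q[:,0],1); res=q[:,0]-np.polyval(c,q[:,1]); k=abs(res)<6; c=np.polyfit(q[k,1],q[k,0],1); print('rod slope',c,np.polyval(c,202),res[k].std(),np.median(q[k,2]))
E
```

```text
[587.99184721 203.29259346 258.59847155] [[-0.1674, -0.9859, -0.0025], [-0.9859, 0.1674, -0.0011], [0.0015, 0.0023, -1.0]] [-0.18600028 -0.81215121 -0.01599056]
739 [587.2055183  202.07438586 136.75492448]
((587.283935546875, 203.60638427734375), (39.46026611328125, 14.55136489868164), 80.05990600585938)
2745 63.61159286613449 343.1839204172149
rod slope [1.65642101e-01 5.53783904e+02] 587.2436088115945 2.85527585547744 119.12930897168934
```

View pics/w2.png

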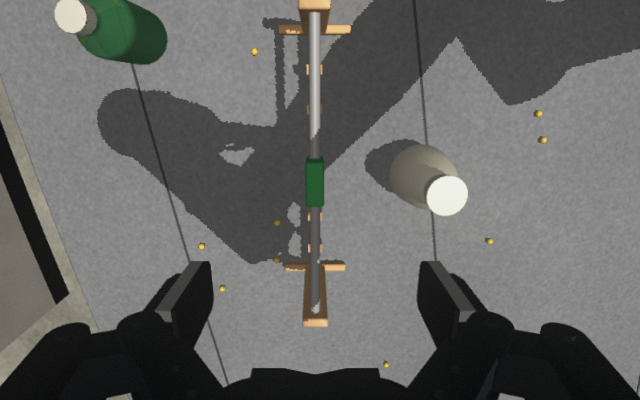

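The wrist view shows the grip at (315,182), square to the jaws. The vase at (430,185) is clear of the fingers.

Call:
play_rows(
  travel=[
    [0, 0.0008, 0.024],
    [0, 0, 0.024],
    [0, 0, 0.024],
    [0, 0, 0.024],
    [0, 0, 0.024],
    [0, 0, 0.018],
    [0, 0, 0.012],
    [0, 0, 0.006],
    [0, 0, 0],
    [0, 0, 0],
    [0, 0, 0],
  ],
  rotation=[
    [0, 0, 0],
    [0, 0, 0],
    [0, 0, 0],
    [0, 0, 0],
    [0, 0, 0],
    [0, 0, 0],
    [0, 0, 0],
    [0, 0, 0],
    [0, 0, 0],
    [0, 0, 0],
    [0, 0, 0],
  ],
  grip=[1, 1, 1, 1, 1, 1, 1, 1, 1, 1, 1],
)

```text
clock: 3.62
position: [588.8, 203.4, 105.3]
ee_rot: [-0.644, 0.765, -0.0, 0.001]
contact_force: [0.4, -0.4, -0.1]
gripper_width: 85.6
```

Call:
play_rows(
  travel=[
    [0, 0, 0],
    [0, 0, 0],
    [0, 0, 0],
    [0, 0, 0],
    [0, 0, 0],
    [0, 0, 0],
    [0, 0, 0],
    [0, 0, 0],
    [0, 0, 0],
    [0, 0, 0],
    [0, 0, 0],
    [0, 0, 0],
  ],
  rotation=[
    [0, 0, 0],
    [0, 0, 0],
    [0, 0, 0],
    [0, 0, 0],
    [0, 0, 0],
    [0, 0, 0],
    [0, 0, 0],
    [0, 0, 0],
    [0, 0, 0],
    [0, 0, 0],
    [0, 0, 0],
    [0, 0, 0],
  ],
  grip=[0.7, 0.5, 0.35, 0.2, 0, 0, 0, 0, 0, 0, 0, 0],
)

```text
clock: 4.62
position: [588.1, 202.9, 104.5]
ee_rot: [-0.644, 0.765, -0.0, 0.0]
contact_force: [-2.3, -0.2, 4.5]
gripper_width: 12.4
```

Call:
play_rows(
  travel=[
    [0, 0, 0],
    [0, 0, 0],
    [0, 0, -0.005],
    [0, 0, -0.01],
    [0, 0, -0.015],
    [0, 0, 0],
    [0, 0, 0],
  ],
  rotation=[
    [0, 0, 0],
    [0, 0, 0],
    [0, 0, 0],
    [0, 0, 0],
    [0, 0, 0],
    [0, 0, 0],
    [0, 0, 0],
  ],
  grip=[0, 0, 0, 0, 0, 0, 0],
)

```text
clock: 5.2
position: [588.3, 203.2, 134.1]
ee_rot: [-0.644, 0.765, 0.0, 0.001]
contact_force: [-0.5, 0.4, -5.9]
gripper_width: 11.7
```

```bash
cat > st.py <<'E'
from h import *
s=arm.read_state(); M=Rn.from_quat(s['ee_rot']).as_matrix()
print(s['clock'].__round__(2),s['position'].round(1),'tx',M[:,0].round(4),'tz',M[:,2].round(4),'F',s['contact_force'].round(2),'T',s['wrist_torque'].round(3),'Ttool',(M.T@s['wrist_torque']).round(3),s['gripper_width'].round(1))
E
python3 st.py; python3 - <<'E'
from h import *
d=snap('wrist'); cv2.imwrite('pics/w3.png',d['image']); np.save('w3.npy',d,allow_pickle=True)
d=snap('side'); cv2.imwrite('pics/s3.png',d['image'][60:260,180:440].repeat(2,0).repeat(2,1))
E
```

```text
Traceback (most recent call last):
  File "st.py", line 3, in <module>
    print(s['clock'].__round__(2),s['position'].round(1),'tx',M[:,0].round(4),'tz',M[:,2].round(4),'F',s['contact_force'].round(2),'T',s['wrist_torque'].round(3),'Ttool',(M.T@s['wrist_torque']).round(3),s['gripper_width'].round(1))
                                                                                                                                                                                                           ^^^^^^^^^^^^^^^^^^^^^^^^
AttributeError: 'float' object has no attribute 'round'
```

View pics/w3.png

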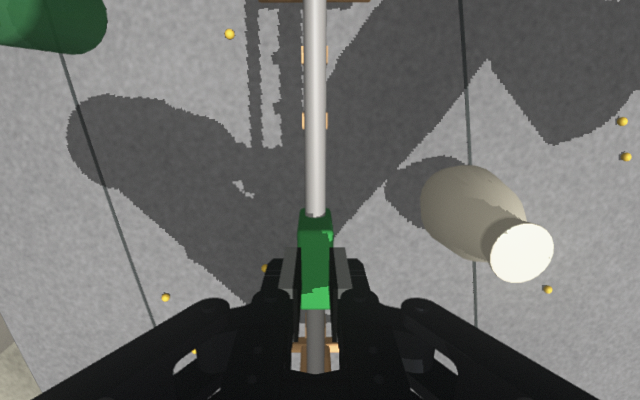

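The rack is lifted and held square, with the rod centred at (316,100) and the grip between the pads at (315,260).

Call:
play_rows(
  travel=[
    [0, 0, -0.014],
    [0, 0, -0.026],
    [0, 0, -0.026],
    [0, 0, -0.026],
    [0, 0, -0.018],
    [0, 0, -0.008],
    [0.0018, 0.0103, 0],
    [0.0048, 0.028, 0],
    [0.0048, 0.028, 0],
    [0.0048, 0.028, 0],
    [0.0048, 0.028, 0],
    [0, 0, 0],
  ],
  rotation=[
    [0, 0, 0],
    [0, 0, 0],
    [0, 0, 0],
    [0, 0, 0],
    [0, 0, 0],
    [0, 0, 0],
    [0, 0, 0],
    [0, 0, 0],
    [0, 0, 0],
    [0, 0, 0],
    [0, 0, 0],
    [0, 0, 0],
  ],
  grip=[0, 0, 0, 0, 0, 0, 0, 0, 0, 0, 0, 0],
)

```text
clock: 6.3
position: [457.9, 201.3, 250.3]
ee_rot: [-0.645, 0.765, 0.002, -0.004]
contact_force: [-1.8, -0.0, -5.7]
gripper_width: 12.1
```

Call:
play_rows(
  travel=[
    [0, 0, 0],
    [0, 0, 0],
    [0, 0, 0],
    [0, 0, 0],
    [0, 0, 0],
    [0, 0, 0],
    [0, 0, 0],
  ],
  rotation=[
    [0, 0, -0.03],
    [0, 0, -0.06],
    [0, 0, -0.06],
    [0, 0, -0.06],
    [0, 0, -0.06],
    [0, 0, -0.026],
    [0, 0, 0],
  ],
  grip=[0, 0, 0, 0, 0, 0, 0],
)

```text
clock: 6.88
position: [463.2, 202.6, 250.5]
ee_rot: [0.75, -0.662, -0.001, 0.001]
contact_force: [-0.0, -0.1, -5.8]
gripper_width: 12.0
```

```bash
sed -i "s/s\['gripper_width'\].round(1)/s['gripper_width']/" st.py; python3 st.py
```

```text
6.88 [463.2 202.6 250.5] tx [ 0.1248 -0.9922  0.001 ] tz [-0.0029 -0.0014 -1.    ] F [-0.02 -0.06 -5.79] T [ 0.004 -0.007  0.051] Ttool [ 0.007 -0.003 -0.051] 12.005164770774723
```

Call:
play_rows(
  travel=[
    [0.015, 0.0019, 0],
    [0.035, 0.0044, 0],
    [0.035, 0.0044, 0],
    [0.035, 0.0044, 0],
    [0.035, 0.0044, 0],
    [0.035, 0.0044, 0],
    [0.035, 0.0044, 0],
    [0.035, 0.0044, 0],
    [0.035, 0.0044, 0],
    [0.035, 0.0044, 0],
    [0.035, 0.0044, 0],
    [0.0216, 0.0027, 0],
  ],
  rotation=[
    [0, 0, 0],
    [0, 0, 0],
    [0, 0, 0],
    [0, 0, 0],
    [0, 0, 0],
    [0, 0, 0],
    [0, 0, 0],
    [0, 0, 0],
    [0, 0, 0],
    [0, 0, 0],
    [0, 0, 0],
    [0, 0, -0.003],
  ],
  grip=[0, 0, 0, 0, 0, 0, 0, 0, 0, 0, 0, 0],
)

```text
clock: 7.88
position: [462.6, -189.7, 251.4]
ee_rot: [0.75, -0.662, -0.001, 0.001]
contact_force: [0.6, 0.1, -3.8]
gripper_width: 12.4
```

Call:
play_rows(
  travel=[
    [0, 0, 0],
    [0, 0, 0],
    [0, 0, 0],
    [0, 0, 0],
  ],
  rotation=[
    [0, 0, 0],
    [0, 0, 0],
    [0, 0, 0],
    [0, 0, 0],
  ],
  grip=[0, 0, 0, 0],
)

```text
clock: 8.22
position: [463.6, -185.9, 251.7]
ee_rot: [0.751, -0.66, -0.001, -0.0]
contact_force: [0.0, 0.2, -4.8]
gripper_width: 12.3
```

```bash
python3 st.py; python3 - <<'E'
from h import *
d=snap('side'); cv2.imwrite('pics/s4.png',d['image']); np.save('s4.npy',d,allow_pickle=True)
d=snap('wrist'); np.save('w4.npy',d,allow_pickle=True); P=cloud(d); hsv=cv2.cvtColor(d['image'],cv2.COLOR_BGR2HSV); S=hsv[...,1].astype(int)
T=d['state']; M=Rn.from_quat(T['ee_rot']).as_matrix(); Q=(P-T['position'])@M   # tool coords
rod=(abs(Q[...,1])<12)&(S<70)&(abs(Q[...,2]+14)<10)&(Q[...,0]>25)&(Q[...,0]<140)
q=Q[rod]; print(len(q)); 
for a in range(30,140,20):
    p=q[(q[:,0]>a)&(q[:,0]<a+20)]
    if len(p)>9: print(a,len(p),np.percentile(p[:,1],[2,50,98]).round(1),np.percentile(p[:,2],[2,20,50]).round(1))
cv2.imwrite('pics/w4.png',d['image'])
E
```

```text
8.22 [ 463.6 -185.9  251.7] tx [ 1.281e-01 -9.918e-01 -9.000e-04] tz [-8.e-04  8.e-04 -1.e+00] F [ 0.02  0.2  -4.78] T [0.088 0.028 0.011] Ttool [-0.017 -0.09  -0.011] 12.28353608104254
4513
30 909 [-4.1  0.6  5.6] [-16.1 -15.2 -14.4]
50 996 [-3.9  1.   5.6] [-16.2 -15.3 -14.5]
70 1109 [-4.2  0.6  5.4] [-16.2 -15.2 -14.4]
90 1173 [-4.   0.6  5.3] [-16.2 -15.2 -14.4]
110 119 [-4.   1.   5.6] [-16.1 -15.  -14.1]
```

View pics/s4.png

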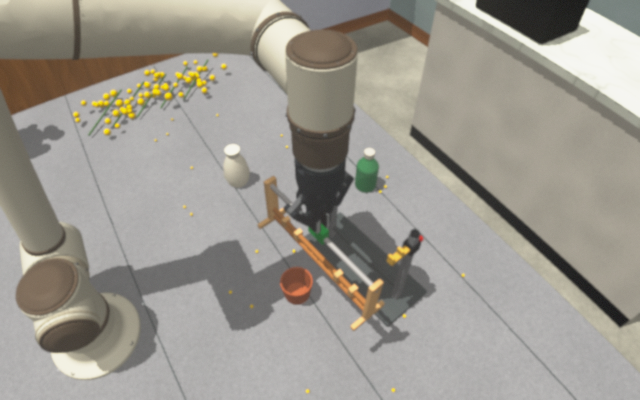

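The side view shows the rack held level in front of the stand at the entry height. The pot at (296,287) is untouched.

Call:
play_rows(
  travel=[
    [0, -0.006, 0],
    [0, -0.012, 0],
    [0.0004, -0.014, 0],
    [0.0004, -0.014, 0],
    [0.0004, -0.014, 0],
    [0, -0.014, 0],
    [0, -0.01, 0],
    [0, -0.0062, 0],
    [0, 0, 0],
    [0, 0, 0],
    [0, 0, 0],
    [0, 0, 0],
  ],
  rotation=[
    [0, 0, 0],
    [0, 0, 0],
    [0, 0, 0],
    [0, 0, 0],
    [0, 0, 0],
    [0, 0, 0],
    [0, 0, 0],
    [0, 0, 0],
    [0, 0, 0],
    [0, 0, 0],
    [0, 0, 0],
    [0, 0, 0],
  ],
  grip=[0, 0, 0, 0, 0, 0, 0, 0, 0, 0, 0, 0],
)

```text
clock: 9.32
position: [553.0, -176.4, 252.4]
ee_rot: [0.751, -0.661, 0.0, -0.0]
contact_force: [-0.5, -0.6, -5.0]
gripper_width: 12.3
```

```bash
python3 st.py; python3 - <<'E'
from h import *
d=snap('wrist'); np.save('w5.npy',d,allow_pickle=True); cv2.imwrite('pics/w5.png',d['image']); P=cloud(d); hsv=cv2.cvtColor(d['image'],cv2.COLOR_BGR2HSV); H,S=hsv[...,0].astype(int),hsv[...,1].astype(int)
T=d['state']; M=Rn.from_quat(T['ee_rot']).as_matrix(); Q=(P-T['position'])@M
b=(H>14)&(H<34)&(S>90)&(abs(P[...,2]-230)<14)&(Q[...,0]>70)&(Q[...,0]<135)
q=Q[b]; print(len(q)); 
for e in np.arange(-45,25,2):
    p=q[(q[:,1]>=e)&(q[:,1]<e+2)]
    if len(p)>3: print(e,len(p),(T['position'][2]-np.median(p[:,2])).round(1),end=' | ')
rod=(abs(Q[...,1])<14)&(S<70)&(abs(Q[...,2]+14)<5)&(Q[...,0]>25)&(Q[...,0]<135); p=Q[rod]; print('rod',len(p),np.percentile(p[:,1],[2,50,98]),np.percentile(p[:,2],3))
E
```

```text
9.32 [ 553.  -176.4  252.4] tx [ 0.1274 -0.9918  0.    ] tz [ 0. -0. -1.] F [-0.45 -0.62 -5.02] T [ 0.024 -0.026  0.018] Ttool [ 0.029 -0.021 -0.018] 12.285777626237014
2084
-33 68 223.3 | -31 104 223.0 | -29 106 223.0 | -27 104 222.8 | -25 106 222.9 | -23 108 222.9 | -21 104 222.9 | -19 106 222.9 | -17 92 223.0 | -15 97 236.4 | -13 140 236.9 | -11 140 236.7 | -9 144 226.7 | -7 79 223.1 | 5 12 223.3 | 7 100 223.0 | 9 168 235.9 | 11 138 236.9 | 13 138 236.8 | 15 30 236.4 | rod 4493 [-3.99138743  0.61541504  5.43504094] -16.442254341616383
```

View pics/w5.png

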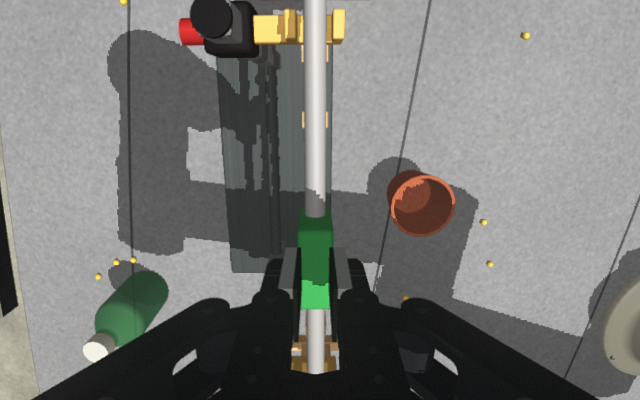

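The rod at (316,30) lies centred between the right hook's lip and back stop, and the torque is near zero. I'll lower it now.

Call:
play_rows(
  travel=[
    [0, 0, 0.004],
    [0, 0, 0.006],
    [0, 0, 0.006],
    [0, 0, 0.005],
    [0, 0, 0.003],
    [0, 0, 0.002],
    [0, 0, 0.001],
    [0, 0, 0],
    [0, 0, 0],
    [0, 0, 0],
  ],
  rotation=[
    [0, 0, 0],
    [0, 0, 0],
    [0, 0, 0],
    [0, 0, 0],
    [0, 0, 0],
    [0, 0, 0],
    [0, 0, 0],
    [0, 0, 0],
    [0, 0, 0],
    [0, 0, 0],
  ],
  grip=[0, 0, 0, 0, 0, 0, 0, 0, 0, 0],
)

```text
clock: 10.2
position: [553.8, -176.3, 225.5]
ee_rot: [0.751, -0.66, 0.0, -0.0]
contact_force: [-0.1, -0.4, -5.0]
gripper_width: 12.0
```

```bash
python3 st.py
```

```text
10.2 [ 553.8 -176.3  225.5] tx [ 1.277e-01 -9.918e-01  2.000e-04] tz [ 7.e-04 -1.e-04 -1.e+00] F [-0.12 -0.43 -4.97] T [ 0.053 -0.007  0.003] Ttool [ 0.014 -0.052 -0.003] 12.028782125051977
```

Call:
play_rows(
  travel=[
    [0, 0, 0.001],
    [0, 0, 0.001],
    [0, 0, 0.001],
    [0, 0, 0],
    [0, 0, 0],
    [0, 0, 0],
  ],
  rotation=[
    [0, 0, 0],
    [0, 0, 0],
    [0, 0, 0],
    [0, 0, 0],
    [0, 0, 0],
    [0, 0, 0],
  ],
  grip=[0, 0, 0, 0, 0, 0],
)

```text
clock: 10.7
position: [553.6, -176.3, 222.1]
ee_rot: [0.751, -0.66, 0.0, 0.0]
contact_force: [0.3, 0.6, -5.4]
gripper_width: 11.9
```

```bash
python3 st.py
```

```text
10.7 [ 553.6 -176.3  222.1] tx [ 1.277e-01 -9.918e-01  1.000e-04] tz [-0.e+00 -1.e-04 -1.e+00] F [ 0.29  0.56 -5.43] T [-0.023 -0.005 -0.081] Ttool [0.002 0.024 0.081] 11.875135026986337
```

Still free. I'll go down 1 mm at a time from here.

Call:
play_rows(
  travel=[
    [0, 0, 0.001],
    [0, 0, 0],
    [0, 0, 0.001],
    [0, 0, 0],
    [0, 0, 0],
  ],
  rotation=[
    [0, 0, 0],
    [0, 0, 0],
    [0, 0, 0],
    [0, 0, 0],
    [0, 0, 0],
  ],
  grip=[0, 0, 0, 0, 0],
)

```text
clock: 11.12
position: [553.5, -176.2, 220.0]
ee_rot: [0.751, -0.66, -0.0, 0.0]
contact_force: [-0.6, 0.3, -5.1]
gripper_width: 11.9
```

```bash
python3 st.py
```

```text
11.12 [ 553.5 -176.2  220. ] tx [ 0.1277 -0.9918 -0.    ] tz [-2.e-04  0.e+00 -1.e+00] F [-0.58  0.31 -5.14] T [0.032 0.032 0.024] Ttool [-0.028 -0.035 -0.024] 11.867117153718903
```

Call:
play_rows(
  travel=[
    [0, 0, 0.001],
    [0, 0, 0],
    [0, 0, 0],
  ],
  rotation=[
    [0, 0, 0],
    [0, 0, 0],
    [0, 0, 0],
  ],
  grip=[0, 0, 0],
)

```text
clock: 11.37
position: [553.6, -176.3, 219.1]
ee_rot: [0.751, -0.66, 0.0, -0.0]
contact_force: [-0.5, 0.2, -5.1]
gripper_width: 12.6
```

```bash
python3 st.py
```

```text
11.37 [ 553.6 -176.3  219.1] tx [ 0.1276 -0.9918  0.    ] tz [ 0. -0. -1.] F [-0.53  0.23 -5.05] T [0.06  0.019 0.03 ] Ttool [-0.012 -0.062 -0.03 ] 12.609686206187286
```

Call:
play_rows(
  travel=[
    [0, 0, 0.0008],
    [0, 0, 0],
    [0, 0, 0],
  ],
  rotation=[
    [0, 0, 0],
    [0, 0, 0],
    [0, 0, 0],
  ],
  grip=[0, 0, 0],
)

```text
clock: 11.62
position: [553.7, -176.3, 218.8]
ee_rot: [0.751, -0.66, 0.0, -0.0]
contact_force: [0.0, 1.0, -2.9]
gripper_width: 12.4
```

```bash
python3 st.py
```

```text
11.62 [ 553.7 -176.3  218.8] tx [ 1.279e-01 -9.918e-01  3.000e-04] tz [ 6.e-04 -3.e-04 -1.e+00] F [ 0.    1.01 -2.87] T [ 0.112  0.171 -0.004] Ttool [-0.155 -0.133  0.004] 12.374718247494659
```

Call:
play_rows(
  travel=[
    [0, 0, 0.0007],
    [0, 0, 0],
    [0, 0, 0],
  ],
  rotation=[
    [0, 0, 0],
    [0, 0, 0],
    [0, 0, 0],
  ],
  grip=[0, 0, 0],
)

```text
clock: 11.87
position: [553.9, -176.3, 218.6]
ee_rot: [0.751, -0.66, 0.001, -0.0]
contact_force: [-1.9, 1.2, 1.4]
gripper_width: 12.0
```

```bash
python3 st.py
```

```text
11.87 [ 553.9 -176.3  218.6] tx [ 1.279e-01 -9.918e-01  6.000e-04] tz [ 1.3e-03 -5.0e-04 -1.0e+00] F [-1.94  1.19  1.38] T [ 0.459  0.507 -0.028] Ttool [-0.444 -0.52   0.028] 11.952966957122221
```

The left hook touches first: the force and the x-moment both rose. I'll tip the right end down about the left contact, relieving it as I go.

Call:
play_rows(
  travel=[
    [0, 0, 0],
    [0, 0, 0.0003],
    [0, 0, 0],
    [0, 0, 0],
  ],
  rotation=[
    [0, -0.003, 0],
    [0, -0.003, 0],
    [0, 0, 0],
    [0, 0, 0],
  ],
  grip=[0, 0, 0, 0],
)

```text
clock: 12.2
position: [553.9, -176.2, 218.6]
ee_rot: [0.751, -0.66, -0.002, -0.002]
contact_force: [-1.1, 4.0, 5.2]
gripper_width: 12.4
```

```bash
python3 st.py
```

```text
12.2 [ 553.9 -176.2  218.6] tx [ 0.128  -0.9918 -0.0058] tz [ 8.0e-04  5.9e-03 -1.0e+00] F [-1.07  4.    5.17] T [0.965 0.778 0.029] Ttool [-0.649 -1.057 -0.023] 12.392133152420794
```

Call:
play_rows(
  travel=[
    [0, 0, 0.0004],
    [0, 0, 0],
    [0, 0, 0],
  ],
  rotation=[
    [0, -0.002, 0],
    [0, 0, 0],
    [0, 0, 0],
  ],
  grip=[0, 0, 0],
)

```text
clock: 12.45
position: [554.0, -176.1, 218.6]
ee_rot: [0.751, -0.66, -0.002, -0.003]
contact_force: [-3.0, 4.1, 5.8]
gripper_width: 12.1
```

```bash
python3 st.py
```

```text
12.45 [ 554.  -176.1  218.6] tx [ 0.1281 -0.9917 -0.0077] tz [ 8.0e-04  7.8e-03 -1.0e+00] F [-3.    4.08  5.8 ] T [ 1.018  0.883 -0.018] Ttool [-0.745 -1.123  0.025] 12.109827090745584
```

```bash
cat > rod.py <<'E'
from h import *
d=snap('wrist'); P=cloud(d); hsv=cv2.cvtColor(d['image'],cv2.COLOR_BGR2HSV); H,S=hsv[...,0].astype(int),hsv[...,1].astype(int)
T=d['state']; M=Rn.from_quat(T['ee_rot']).as_matrix(); Q=(P-T['position'])@M
b=(H>14)&(H<34)&(S>90)&(abs(P[...,2]-230)<14)&(Q[...,0]>60)&(Q[...,0]<140)&(Q[...,1]<-18)&(Q[...,1]>-33)
print('right seat level',np.median(P[b][:,2]))
rod=(abs(Q[...,1])<8)&(S<70)&(abs(Q[...,2]+14)<5); n=np.abs(Q[...,1]-0.65)<1.2
for a in list(range(30,130,20)):
    p=P[rod&n&(abs(Q[...,0]-a)<10)]
    if len(p)>5: print(a,len(p),'rod axis z',np.median(p[:,2]).round(2)-5)
m=rod&(Q[...,0]>30)&(Q[...,0]<130); p=P[m]; q=Q[m]; c=np.polyfit(q[abs(q[:,1]-.65)<1.2][:,0],p[abs(q[:,1]-.65)<1.2][:,2],1); print('slope',c[0],'TCP axis',c[1]-5,'at right hook',np.polyval(c,110)-5,'at left',np.polyval(c,-110)-5)
print('rod y in tool',np.percentile(q[:,1],[2,98]))
E
python3 rod.py
```

```text
right seat level 222.9485850677926
30 210 rod axis z 228.65
50 216 rod axis z 228.28
70 236 rod axis z 228.23
90 252 rod axis z 227.91
110 175 rod axis z 227.88
slope -0.009079513702208204 TCP axis 228.80800058192077 at right hook 227.80925407467785 at left 229.80674708916368
rod y in tool [-3.82604028  5.66294647]
```

Both ends measure seated: the rod axis is at 227.8 over the right seat at 222.9, and at 229.8 over the left at about 225. I'm pressing lightly, at about 6 N, so I'll relax and check by feel.

Call:
play_rows(
  travel=[
    [0, 0, -0.0006],
    [0, 0, 0],
    [0, 0, 0],
  ],
  rotation=[
    [0, 0, 0],
    [0, 0, 0],
    [0, 0, 0],
  ],
  grip=[0, 0, 0],
)

```text
clock: 12.75
position: [553.9, -176.1, 218.5]
ee_rot: [0.751, -0.66, -0.002, -0.003]
contact_force: [-3.4, 3.4, 5.5]
gripper_width: 12.4
```

```bash
python3 st.py
```

```text
12.75 [ 553.9 -176.1  218.5] tx [ 0.128  -0.9917 -0.0078] tz [ 3.0e-04  7.9e-03 -1.0e+00] F [-3.41  3.4   5.52] T [1.065 0.828 0.013] Ttool [-0.685 -1.162 -0.006] 12.3526299306921
```

Call:
play_rows(
  travel=[
    [0, 0, 0],
    [0, 0, 0],
    [0, 0, 0],
  ],
  rotation=[
    [0, -0.003, 0],
    [0, 0, 0],
    [0, 0, 0],
  ],
  grip=[0, 0, 0],
)

```text
clock: 13.0
position: [553.9, -176.0, 218.6]
ee_rot: [0.751, -0.66, -0.004, -0.004]
contact_force: [-2.4, 2.9, 5.1]
gripper_width: 12.5
```

```bash
python3 st.py; python3 rod.py
```

```text
13.0 [ 553.9 -176.   218.6] tx [ 0.128  -0.9917 -0.011 ] tz [-1.000e-04  1.110e-02 -9.999e-01] F [-2.41  2.89  5.11] T [ 1.087  0.812 -0.019] Ttool [-0.666 -1.182  0.028] 12.492477839150078
right seat level 222.9433156326458
30 206 rod axis z 228.56
50 220 rod axis z 228.44
70 236 rod axis z 228.2
90 252 rod axis z 227.93
110 177 rod axis z 227.73
slope -0.009801710320010322 TCP axis 228.88299538612108 at right hook 227.80480725091994 at left 229.96118352132223
rod y in tool [-3.90184107  5.55098015]
```

Call:
play_rows(
  travel=[
    [-0.0005, 0.0004, -0.0005],
    [0, 0, -0.0004],
    [0, 0, 0],
    [0, 0, 0],
  ],
  rotation=[
    [0, 0.002, 0],
    [0, 0, 0],
    [0, 0, 0],
    [0, 0, 0],
  ],
  grip=[0, 0, 0, 0],
)

```text
clock: 13.38
position: [553.7, -176.0, 218.6]
ee_rot: [0.751, -0.66, -0.003, -0.003]
contact_force: [-0.8, 0.7, 2.0]
gripper_width: 12.1
```

```bash
python3 st.py
```

```text
13.38 [ 553.7 -176.   218.6] tx [ 0.1277 -0.9918 -0.0085] tz [ 1.0e-04  8.5e-03 -1.0e+00] F [-0.76  0.66  2.  ] T [0.257 0.061 0.022] Ttool [-0.028 -0.263 -0.022] 12.059683821439435
```

Call:
play_rows(
  travel=[
    [-0.0004, 0.0003, -0.0005],
    [0, 0, 0],
    [0, 0, 0],
    [0, 0, 0],
  ],
  rotation=[
    [0, 0, 0],
    [0, 0, 0],
    [0, 0, 0],
    [0, 0, 0],
  ],
  grip=[0, 0, 0, 0],
)

```text
clock: 13.72
position: [553.2, -175.8, 218.7]
ee_rot: [0.751, -0.66, -0.003, -0.003]
contact_force: [0.7, -1.9, -0.2]
gripper_width: 12.0
```

```bash
python3 st.py
```

```text
13.72 [ 553.2 -175.8  218.7] tx [ 0.1275 -0.9918 -0.0085] tz [-5.0e-04  8.5e-03 -1.0e+00] F [ 0.69 -1.88 -0.18] T [-0.487 -0.638 -0.005] Ttool [0.57  0.564 0.   ] 12.024353275340165
```

Call:
play_rows(
  travel=[
    [0.0003, -0.0003, 0],
    [0, 0, 0],
    [0, 0, 0],
    [0, 0, 0],
  ],
  rotation=[
    [0, 0, 0],
    [0, 0, 0],
    [0, 0, 0],
    [0, 0, 0],
  ],
  grip=[0, 0, 0, 0],
)

```text
clock: 14.05
position: [553.1, -175.7, 218.7]
ee_rot: [0.751, -0.66, -0.003, -0.003]
contact_force: [1.7, -1.6, -0.3]
gripper_width: 12.1
```

```bash
python3 st.py; python3 rod.py
```

```text
14.05 [ 553.1 -175.7  218.7] tx [ 0.1277 -0.9918 -0.009 ] tz [-0.0013  0.009  -1.    ] F [ 1.67 -1.6  -0.28] T [-0.371 -0.559 -0.007] Ttool [0.508 0.44  0.002] 12.062181067859523
right seat level 222.9260594266141
30 206 rod axis z 228.68
50 220 rod axis z 228.43
70 237 rod axis z 228.22
90 255 rod axis z 228.13
110 172 rod axis z 227.79
slope -0.01070576195045005 TCP axis 229.0122446003071 at right hook 227.8346107857576 at left 230.1898784148566
rod y in tool [-4.09885932  5.26881109]
```

By feel: Fz is about 0, so the hooks carry the rack's 5 N. One last roll probe each way, to confirm that both ends resist.

Call:
play_rows(
  travel=[
    [0, 0, 0],
    [0, 0, 0],
    [0, 0, 0],
    [0, 0, 0],
  ],
  rotation=[
    [0, -0.006, 0],
    [0, 0, 0],
    [0, 0, 0],
    [0, 0, 0],
  ],
  grip=[0, 0, 0, 0],
)

```text
clock: 14.43
position: [553.0, -175.5, 218.7]
ee_rot: [0.751, -0.66, -0.006, -0.005]
contact_force: [1.4, 0.4, -0.7]
gripper_width: 12.1
```

```bash
python3 st.py; python3 rod.py | grep slope
```

```text
14.43 [ 553.  -175.5  218.7] tx [ 0.1276 -0.9917 -0.0155] tz [-0.0023  0.0153 -0.9999] F [ 1.35  0.41 -0.73] T [-0.001 -0.461 -0.   ] Ttool [ 0.457  0.06  -0.007] 12.110821345605704
slope -0.011904247116858108 TCP axis 229.12793591641568 at right hook 227.81846873356128 at left 230.43740309927009
```

Call:
play_rows(
  travel=[
    [0, 0, 0],
    [0, 0, 0],
    [0, 0, 0],
    [0, 0, 0],
  ],
  rotation=[
    [0, 0.012, 0],
    [0, 0, 0],
    [0, 0, 0],
    [0, 0, 0],
  ],
  grip=[0, 0, 0, 0],
)

```text
clock: 14.82
position: [552.8, -175.7, 218.7]
ee_rot: [0.751, -0.66, -0.001, -0.001]
contact_force: [1.8, -1.2, -1.0]
gripper_width: 12.3
```

```bash
python3 st.py; python3 rod.py | grep slope
```

```text
14.82 [ 552.8 -175.7  218.7] tx [ 0.1278 -0.9918 -0.003 ] tz [-0.0011  0.0029 -1.    ] F [ 1.76 -1.24 -1.02] T [-0.213 -0.38  -0.005] Ttool [0.35  0.26  0.004] 12.315186778948775
slope -0.010416172446779602 TCP axis 229.0086550832477 at right hook 227.86287611410194 at left 230.15443405239347
```

Call:
play_rows(
  travel=[
    [0, 0, 0.0003],
    [0, 0, 0],
    [0, 0, 0],
    [0, 0, 0],
    [0, 0, 0],
    [0, 0, 0],
    [0, 0, 0],
    [0, 0, 0],
    [0, 0, 0],
    [0, 0, 0],
    [0, 0, 0],
    [0, 0, 0],
  ],
  rotation=[
    [0, -0.006, 0],
    [0, 0, 0],
    [0, 0, 0],
    [0, 0, 0],
    [0, 0, 0],
    [0, 0, 0],
    [0, 0, 0],
    [0, 0, 0],
    [0, 0, 0],
    [0, 0, 0],
    [0, 0, 0],
    [0, 0, 0],
  ],
  grip=[0, 0, 0.1, 0.15, 0.18, 0.2, 0.24, 0.28, 0.34, 0.42, 0.5, 0.5],
)

```text
clock: 15.87
position: [553.1, -175.8, 218.6]
ee_rot: [0.751, -0.66, -0.003, -0.003]
contact_force: [0.0, 0.3, 0.3]
gripper_width: 42.9
```

```bash
python3 st.py; python3 rod.py
```

```text
15.87 [ 553.1 -175.8  218.6] tx [ 0.1276 -0.9918 -0.009 ] tz [-0.0012  0.0089 -1.    ] F [0.   0.26 0.34] T [ 0.01  -0.    -0.044] Ttool [ 0.002 -0.01   0.044] 42.91693073540225
right seat level 222.9488678867457
30 205 rod axis z 228.68
50 225 rod axis z 228.43
70 235 rod axis z 228.2
90 252 rod axis z 228.03
110 175 rod axis z 227.89
slope -0.00963772917097553 TCP axis 228.90000779129798 at right hook 227.83985758249068 at left 229.96015800010528
rod y in tool [-3.80065945  5.6181864 ]
```

Released, and the rack stayed on both seats. I'll retreat straight up and let it settle.

Call:
play_rows(
  travel=[
    [0, 0, -0.005],
    [0, 0, -0.012],
    [0, 0, -0.02],
    [0, 0, -0.025],
    [0, 0, -0.025],
    [0, 0, -0.025],
    [0, 0, -0.025],
    [0, 0, -0.015],
    [0, 0, 0],
    [0, 0, 0],
    [0, 0, 0],
    [0, 0, 0],
  ],
  rotation=[
    [0, 0, 0],
    [0, 0, 0],
    [0, 0, 0],
    [0, 0, 0],
    [0, 0, 0],
    [0, 0, 0],
    [0, 0, 0],
    [0, 0, 0],
    [0, 0, 0],
    [0, 0, 0],
    [0, 0, 0],
    [0, 0, 0],
  ],
  grip=[0.5, 0.5, 0.5, 0.5, 0.5, 0.5, 0.5, 0.5, 0.5, 0.5, 0.5, 0.5],
)

```text
clock: 16.92
position: [552.7, -176.9, 369.1]
ee_rot: [0.751, -0.66, -0.005, -0.002]
contact_force: [-0.3, 0.2, 0.1]
gripper_width: 42.7
```

Call:
play_rows(
  travel=[
    [0, 0, 0],
    [0, 0, 0],
    [0, 0, 0],
    [0, 0, 0],
    [0, 0, 0],
    [0, 0, 0],
    [0, 0, 0],
    [0, 0, 0],
    [0, 0, 0],
    [0, 0, 0],
    [0, 0, 0],
    [0, 0, 0],
  ],
  rotation=[
    [0, 0, 0],
    [0, 0, 0],
    [0, 0, 0],
    [0, 0, 0],
    [0, 0, 0],
    [0, 0, 0],
    [0, 0, 0],
    [0, 0, 0],
    [0, 0, 0],
    [0, 0, 0],
    [0, 0, 0],
    [0, 0, 0],
  ],
  grip=[0.5, 0.5, 0.5, 0.5, 0.5, 0.5, 0.5, 0.5, 0.5, 0.5, 0.5, 0.5],
)

```text
clock: 17.92
position: [553.3, -177.1, 370.6]
ee_rot: [0.751, -0.66, -0.003, -0.003]
contact_force: [0.4, 0.4, 0.3]
gripper_width: 42.4
```

```bash
python3 st.py; python3 - <<'E'
from h import *
a=snap('wrist'); s=snap('side')
for _ in range(8): b=snap('wrist')
cv2.imwrite('pics/end.png',np.vstack([b['image'][:,60:580],s['image'][:,100:620]])[:, :][::1]) if 0 else cv2.imwrite('pics/end.png',cv2.resize(np.hstack([b['image'][:,120:520],s['image'][100:350,200:450].repeat(2,0)[:400].repeat(2,1)[:,:400]]),(800,400)))
print('frame change',cv2.absdiff(a['image'],b['image']).mean(), (cv2.absdiff(a['image'],b['image']).max(2)>40).sum())
P=cloud(b); hsv=cv2.cvtColor(b['image'],cv2.COLOR_BGR2HSV); S=hsv[...,1]; Z=P[...,2]
M=Rn.from_quat(b['state']['ee_rot']).as_matrix(); Q=(P-b['state']['position'])@M
m=(abs(Q[...,1]-.6)<2)&(S<70)&(abs(Z-233)<5)
for x in range(-120,140,20):
    p=P[m&(abs(Q[...,0]-x)<10)]
    if len(p)>5: print(x,len(p),np.median(p,0).round(1))
E
```

```text
17.92 [ 553.3 -177.1  370.6] tx [ 0.1276 -0.9918 -0.009 ] tz [-0.0011  0.0089 -1.    ] F [0.45 0.44 0.27] T [-0.034  0.007  0.051] Ttool [-0.012  0.033 -0.051] 42.36579718498043
frame change 1.41043359375 135
-120 70 [537.  -57.1 235.3]
-100 73 [539.6 -77.1 235. ]
-80 75 [542.1 -97.4 234.7]
-60 76 [ 544.7 -116.7  234.6]
-40 82 [ 547.3 -136.4  234.3]
-20 11 [ 548.4 -148.1  234.4]
20 56 [ 555.4 -199.8  233.5]
40 111 [ 557.8 -216.2  233.5]
60 120 [ 560.5 -235.7  233.3]
80 119 [ 562.9 -255.1  233.1]
100 130 [ 565.5 -275.1  232.8]
120 131 [ 568.1 -295.2  232.7]
```

View pics/end.png

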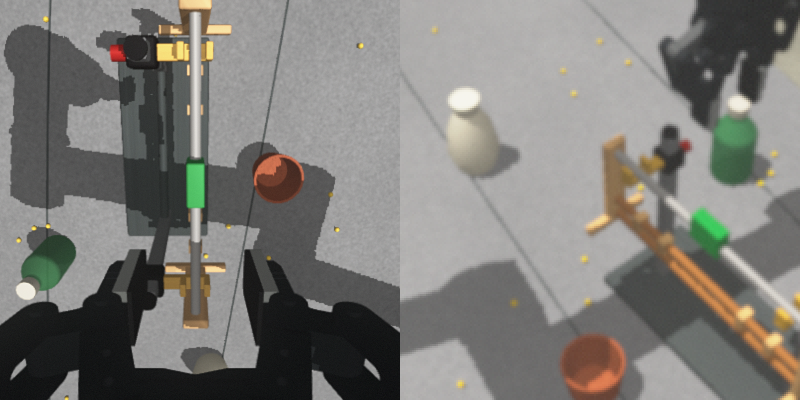

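The last pictures show the rod in both throats, at (195,50) and (195,285) in the wrist half. The gripper is clear, and the pot, vase and bottle are in place. Rod tops are 235.1 at the left hook and 232.8 at the right, each its seat plus the 10 mm rod.

```bash
python3 -c "
from bench import workorder; print(workorder.job_done())"
```

```text
the job is handed in; nothing more can be done
None
```

The rack now hangs by its rod on both hooks, and I handed the job in at about 18 s of the 67 s allowed. I gripped it by the green block, brought it in above the hook lips and lowered it about 1 mm or less at a time. The left hook touched first, so I tipped the rack about 0.01 rad until the right hook bore too, eased the side forces, then let go and backed straight up.

**Checks before letting go:**
- **Weight:** vertical force at the wrist went from about -5 N to about 0, so the hooks carried the rack's weight.
- **Both hooks:** the rod's slope held at about 0.010–0.012 while I rolled the tool ±0.006 rad. The wrist torque in that probe did not separate left from right on its own, because small side forces of 1–2 N masked it. The evidence for both hooks is therefore the steady rod slope plus the heights.

**Checks after letting go:**
- **Heights:** the rod top is at 235.1 mm on the left and 232.8 mm on the right. Each is its seat height (about 225.2 and 223.0 mm) plus the 10 mm rod.
- **Stillness:** two wrist frames about half a second apart showed almost no change, though 135 pixels did differ.
- **Surroundings:** the gripper is clear, and the pot, vase and bottle look undisturbed in the last picture. I did not re-measure their positions.

The finger opening read about 12 mm on the 16 mm block, but the rack did not slip while I carried it.

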